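# Show what is to be weighed next

## Task

Show the apprentice goldsmith what to weigh next: gently press the scale's tare button (the larger one) right down and let it up, then point at the middle of the open square brass frame on the soldering board, then at the middle of the scale's pan. Each time hold the fingertips about 2 cm above the thing, still, for a good two seconds, without touching it, and do not come down over any other blank. Finish with the hand raised at least 15 cm above the bench, nothing lifted or shifted and the off button not pressed.

Things in the scene. Friction and masses are not known exactly. Their poses are not given: they have to be found in the camera images.
- tare (a joint): travel of the tare button of the weighing scale, in m: 0 = up, 0.006 = fully down; it springs back by itself and is fully down at 4 N
- tare_top (a point): middle of the top face of the tare button: the larger (26 mm across) of two round black push buttons on the low front strip of the scale, the one on the left when looking along the scale's +x. Its top is 48 mm above the bench when up and stands 10 mm proud of its round grey collar (42 mm across); it goes straight down by 6 mm. The point moves with the button
- off (a joint): travel of the scale's off button, in m (0 = up, 0.006 = fully down at 4 N); it is not to be pressed
- off_top (a point): middle of the top face of the off button: the smaller (15 mm across) black push button, 84 mm to the right of the tare button; top 48 mm above the bench
- scale: grey bench weighing scale, 190 mm (x) by 140 mm (y), housing 26 mm high, fixed to the bench; origin under its centre, +x from the button strip towards the pan, +z up. Its yaw varies by up to 0.35 rad. A small flat display lies between the two buttons, which stand above the housing
- pan: the scale's nearly square steel weighing pan, 110 mm (x) by 120 mm (y), 6 mm thick, origin under its middle, 35 mm to +x of the scale's middle; it does not move and must not be touched
- pan_mid (a point): middle of the pan's top face, 36 mm above the bench
- board: white ceramic soldering board, 180 by 180 by 20 mm, fixed; origin under its centre, +z up. The four brass blanks lie on it, about 84 mm apart in two rows of two, in any order
- square_frame: the square frame: an open brass square, 44 mm outside, bars 9 mm wide (26 mm square window), 5 mm thick, lying flat and loose on the board, any yaw; origin under its centre
- square_frame_mid (a point): middle of the square frame, at the height of its top face (25 mm above the bench)
- square_plate: solid brass square, 44 by 44 by 5 mm, loose on the board, to be left alone; origin under its centre
- square_plate_mid (a point): middle of that blank, at the height of its top face
- round_ring: flat brass ring, 44 mm outside, 26 mm hole, 5 mm thick, loose on the board, to be left alone; origin under its centre
- round_ring_mid (a point): middle of that blank, at the height of its top face
- round_disc: solid brass disc, 44 mm across, 5 mm thick, loose on the board, to be left alone; origin under its centre
- round_disc_mid (a point): middle of that blank, at the height of its top face
- bowl: small white ceramic bowl, 68 mm across, 26 mm high, loose, between board and scale; to be left alone; origin under it
- punch: steel doming punch standing upright, 24 mm across, 70 mm high, loose, between board and scale, nearer the robot than the bowl; to be left alone; origin under it
- cap: orange plastic jar cap with a knob, 48 mm across, 26 mm high, loose, far left on the bench; to be left alone; origin under it
- pliers: pliers with blue handles, about 135 mm long, 10 mm high, lying loose, far right on the bench; to be left alone; origin under it
Not all that is in view belongs to the job. Several things have the shape of the scale; the one meant has the colours described above. Leave any green or grey look-alike of the square_frame alone.

How it is judged:
On the way, in this order (a step that is already met when the one before it is completed fails the run):
1. the tare button is pressed down (value of joint tare above 0.0045 m), for 0.05 s.
2. the tare button has been let up again (value of joint tare below 0.0015 m), for 0.05 s.
3. the tool points at the square frame from just above for 1.5 s (horizontal distance between the grasp point and square_frame_mid below 0.02 m and z of the grasp point in the frame of square_frame_mid between 0.022 and 0.065 m), for 1.5 s.
4. the tool points at the middle of the pan from just above for 1.5 s (horizontal distance between the grasp point and pan_mid below 0.025 m and z of the grasp point in the frame of pan_mid between 0.022 and 0.065 m), for 1.5 s.
At the end, for the whole second after the job is handed in: Both buttons up, each blank within 5 mm of its start and at rest, other loose things within 10 mm, grasp point over 140 mm above the bench. Pointing: grasp point 22 to 65 mm above the top face, within 20 mm (frame) or 25 mm (pan) of its middle; fingertips reach about 19 mm lower (value of joint each of tare, off below 0.0015 m and height (world z) of the grasp point above 0.14 m and distance of each of square_frame, square_plate, round_ring, round_disc from where it was at the start of the episode below 0.005 m and linear speed of each of square_frame, square_plate, round_ring, round_disc below 0.02 m/s and distance of each of bowl, punch, cap, pliers from where it was at the start of the episode below 0.01 m); the robot touches nothing.
It fails at once if the robot touches a brass blank or the pan (contact force between any of the fingers, the arm and square_frame above 0.2 N or contact force between any of the fingers, the arm and square_plate above 0.2 N or contact force between any of the fingers, the arm and round_ring above 0.2 N or contact force between any of the fingers, the arm and round_disc above 0.2 N or contact force between any of the fingers, the arm and pan above 0.2 N).
It fails at once if the off button is pressed (value of joint off above 0.002 m).
It fails at once if the scale is leaned on with more than 40 N (contact force between any of the fingers, the arm and scale above 40 N).
It fails at once if the tool comes down over another blank as if to point at it (grasp point within 15 mm of its middle, less than 55 mm above it) ((horizontal distance between the grasp point and square_plate_mid below 0.015 m and z of the grasp point in the frame of square_plate_mid below 0.055 m) or (horizontal distance between the grasp point and round_ring_mid below 0.015 m and z of the grasp point in the frame of round_ring_mid below 0.055 m) or (horizontal distance between the grasp point and round_disc_mid below 0.015 m and z of the grasp point in the frame of round_disc_mid below 0.055 m)).
It fails at once if a blank is shifted or lifted by more than 5 mm, or another thing on the bench by more than 10 mm (distance of any of square_frame, square_plate, round_ring, round_disc from where it was at the start of the episode above 0.005 m or distance of any of bowl, punch, cap, pliers from where it was at the start of the episode above 0.01 m).
It also fails if it takes over 58 s, if anything falls off the work surface, if the arm or the gripper's body presses on something with over 40 N, if the wrist force passes 120 N, or if a joint passes its speed limit or range.

## Robot

A 7-joint arm with a two-finger parallel gripper is mounted at the origin on the work surface. World frame = base frame: x ahead of the robot, y to its left, z up, the work surface at z = 0. Lengths are in m, angles in rad, forces in N, time in s.
With the tool pointing down it reaches from about 0.425 to 0.875 m from the base axis. Payload 8.4 kg.
Tool frame: the origin (TCP) lies midway between the tips of the shut fingers; the grasp point (between the pads) lies 19 mm behind it; z points along the fingers, x is the direction in which the jaws open and shut, and the axes are right-handed (so a half turn about z gives the same grasp; the last joint's range is limited). The gripper opens to 87 mm and grips with 3 to 60 N. Pads are 19 mm wide; open, the fingers measure 117 mm over their backs; the gripper's body (75 mm by 190 mm) begins 51 mm behind the grasp point.
Start: joints at [1.247, 0.333, 0.04, 1.465, -0.013, 1.343, -0.059], TCP at [0.145, -0.634, 0.223] pointing down, gripper open.
Joint ranges: [-2.58, 2.58], [-0.38, 2.09], [-1.3, 1.39], [0.25, 2.4], [-1.5, 4.64], [0.08, 2.09], [-2.65, 2.65]. Speed limits (rad/s): [2.22, 2.22, 2.79, 2.79, 3.14, 3.14, 3.14].

## Interface

Orientations are given as [roll, pitch, yaw] about the fixed x, y, z axes, in that order (R = Rz(yaw) Ry(pitch) Rx(roll)).
In Python, from rig import telemetry, viewer, r gives the robot as it stands.
- The arm moves only by the tool play_rows, never from a script. Its argument "series" is one flat list of numbers, 4 for each row, row after row: the shift along the tool's x, y, z in mm, then the turn about the tool's z in rad. A call has 1 to 20 rows; each row is the pose to reach, as a shift and turn from the pose commanded when the call began, along the tool's axes at that moment; what a row does not reach only later rows make up. A row lasts 1/10 s, in which the tool goes at most 50 mm and 8.59 degrees, less where a joint would pass 70% of its speed; a pose out of reach is approached as far as the arm can. A call with a gripper value outside its range is refused whole. "grip" is the opening in per cent of the stroke, from 0 (shut) to 100 (fully open), set as the call begins (left out, the last holds). The fingers move at their own pace and stop on an object; the grip force is fixed at half the most. Time passes only in rows, so rows that repeat a pose let the fingers close. It gives the time, the measured TCP pose, the force and the opening at its end, in the units of the state.
- telemetry.state(): the state, without advancing time (a new reading comes with each control period).
- viewer.capture(name): name is "scene" or "top" or "wrist"; returns a dict with "frame" (480x640x3 uint8, red, green, blue), "camera_matrix" (3x3 intrinsics, pixels), "origin" and "rotation" of the camera in the world; the wrist camera has in their place "tool_from_camera" (4x4, takes a point from camera to tool coordinates, whose origin is the TCP and whose axes are the tool frame's). Camera axes: x right, y up, looking along -z (the intrinsics and any distortion apply to the point x, -y, -z); pixel columns grow to the right and rows downward; lengths in m; the calibration is good to about 2 mm. A picture is of the moment at which its call begins: read the wrist's pose just before it. There is no depth.
- r.hand_in(): hands the job in, once; it reports no verdict.
The state is a dict: "t": time; "joint_positions": joint angles; "qd": joint speeds; "joint_torque": joint torques, N m; "eef_pos": TCP position; "orientation": TCP orientation; "wrist_force": force on the tool from outside, world axes, zero at the start; "wrist_torque": the same for the moment, N m; "finger_gap": finger opening in m.
Only numpy, scipy, OpenCV 4.12 (cv2) and the standard library are available. Lean on these libraries where they do the work, as an engineer would, in place of code of your own. Each camera call takes 0.05 s, during which the arm holds its last target. There are 200 camera calls.

## Working session

There is one attempt and no reset: what is moved stays moved. The work goes in short steps, Python scripts to look and compute and a tool call to move; the robot and the scene stay as the last step left them, time stands still between calls to the robot, and variables do not carry over. Pictures are saved under pics/ and viewed, about 8 in all and at most 12, crops included, and the job is handed in when it is done.

Besides the shell and the picture viewer there is one more tool, called after ">>>" by a JSON object that holds its "method" and its "body", one argument or row to a line. play_rows: Moves the arm, as the interface text tells. Its arguments: {"type":"object","properties":{"series":{"type":"array","items":{"type":"number"}},"grip":{"type":"number"}},"required":["series"]}

```bash
mkdir -p pics
cat > h.py <<'E'
from rig import telemetry, viewer, r
import cv2, numpy as np
from scipy.spatial.transform import Rotation as Ro
def T():
    s=telemetry.state(); M=np.eye(4); M[:3,:3]=Ro.from_euler('xyz',s['orientation']).as_matrix(); M[:3,3]=s['eef_pos']; return M
def cap(n,f=None):
    M=T(); c=viewer.capture(n)
    if n=='wrist': W=M@np.array(c['tool_from_camera']); c['origin']=W[:3,3]; c['rotation']=W[:3,:3]
    if f: cv2.imwrite('pics/'+f,c['frame'][:,:,::-1])
    np.savez('last_%s.npz'%n,frame=c['frame'],K=c['camera_matrix'],o=c['origin'],R=c['rotation'])
    return c
def load(n): return dict(np.load('last_%s.npz'%n))
def ray(d,uv,z):
    p=np.linalg.inv(d['K'])@[uv[0],uv[1],1]; v=d['R']@(p*[1,-1,-1]); return d['o']+v*(z-d['o'][2])/v[2]
def totool(p): # world TCP target -> tool shift in mm
    M=T(); return np.round(1000*M[:3,:3].T@(np.array(p)-M[:3,3]),1)
E
python3 -c "
from h import *
print(telemetry.state())
for n in('top','scene'):
  c=cap(n,n+'0.png'); print({k:v for k,v in c.items() if k!='frame'})
"
```

```text
{'t': 0.0, 'joint_positions': array([ 1.24677649,  0.33392025,  0.03983553,  1.46626678, -0.01334955,
        1.34333171, -0.05853387]), 'qd': array([ 5.05665365e-04, -1.66054140e-03, -4.94481934e-05, -4.84744764e-04,
       -1.34708743e-04,  4.63940217e-04,  8.92298076e-04]), 'joint_torque': array([ 1.39086922e-03, -6.56346917e+01,  1.33624054e+00, -4.03789687e+01,
       -5.94684156e-02,  4.49612027e-02,  1.25602219e-04]), 'eef_pos': array([ 0.1447738 , -0.63317962,  0.22165494]), 'orientation': array([ 3.14144327e+00,  1.65464075e-03, -1.34598007e+00]), 'wrist_force': array([ 0.38600206, -0.13244117, -0.06580881]), 'wrist_torque': array([0.01002067, 0.02062491, 0.01770729]), 'finger_gap': 0.08684686705515533}
{'camera_matrix': array([[620.89026253,   0.        , 326.33145042],
       [  0.        , 620.89026253, 250.39013648],
       [  0.        ,   0.        ,   1.        ]]), 'origin': array([0.22278776, 0.09445624, 1.54865616]), 'rotation': array([ 0.19822219,  0.02286439, -1.58859979])}
{'camera_matrix': array([[459.55687946,   0.        , 318.37652262],
       [  0.        , 459.55687946, 235.27923471],
       [  0.        ,   0.        ,   1.        ]]), 'origin': array([1.29202213, 0.40582092, 1.33071265]), 'rotation': array([0.58150546, 0.00227976, 1.93812551])}
```

```bash
sed -i "s/    if f: cv2/    R=np.array(c['rotation']); c['rotation']=R if R.ndim==2 else Ro.from_euler('xyz',R).as_matrix()\n    if f: cv2/" h.py
python3 -c "
from h import *
c=cap('top','top1.png');cap('scene')"
```

```text
(no output)
```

View pics/top0.png

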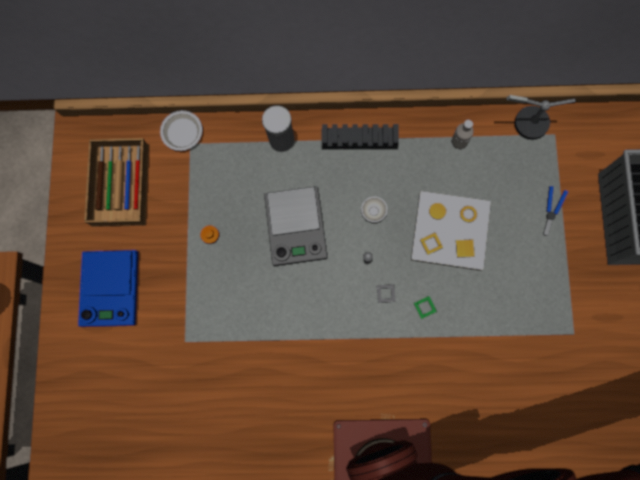

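View pics/scene0.png

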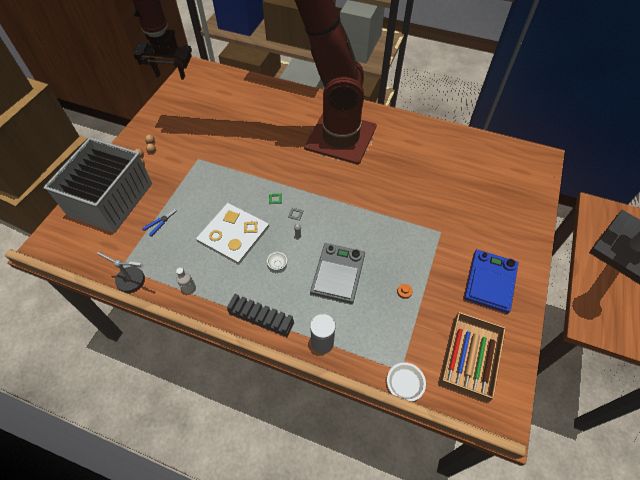

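The top view shows the grey scale with its tare button at about (281,252), its off button at (315,247) and the pan at (293,211). The board has the open square frame at (431,243), the disc at (437,211), the ring at (468,214) and the plate at (464,248). The green and grey frames and the blue scale are decoys.

Run:
```python
from h import *
d=load('top'); f=d['frame']; hsv=cv2.cvtColor(f,cv2.COLOR_RGB2HSV)
m=cv2.inRange(hsv,(15,120,80),(32,255,255)); m[:,:410]=0;m[:,495:]=0;m[:185]=0;m[275:]=0
for c in cv2.findContours(m,cv2.RETR_EXTERNAL,cv2.CHAIN_APPROX_NONE)[0]:
    if cv2.contourArea(c)>40:
        (u,v),wh,a=cv2.minAreaRect(c); print('brass',u,v,wh,a,ray(d,(u,v),.025).round(4))
g=cv2.cvtColor(f,cv2.COLOR_RGB2GRAY)
for n,(u,v),z in(('tare',(281,252),.048),('off',(315,247),.048),('pan',(293.5,211),.036),('punch',(367,257),.07),('bowl',(374,210),.026)): print(n,ray(d,(u,v),z).round(4))
p=cv2.inRange(g,120,200); p[:,:262]=0;p[:,325:]=0;p[:183]=0;p[240:]=0
for c in cv2.findContours(p,cv2.RETR_EXTERNAL,cv2.CHAIN_APPROX_NONE)[0]:
    if cv2.contourArea(c)>300: R=cv2.minAreaRect(c); print('pan',R,ray(d,R[0],.036).round(4))
z=cv2.resize(f[175:275,260:500],None,fx=3.3,fy=3.3,interpolation=cv2.INTER_CUBIC)
cv2.imwrite('pics/crop.png',z[:,:,::-1])
```

```text
brass 464.6036376953125 247.9329071044922 (15.681278228759766, 16.233436584472656) 83.6598129272461 [ 0.528  -0.2209  0.025 ]
brass 430.90008544921875 243.30001831054688 (15.652474403381348, 15.652474403381348) 63.43495178222656 [ 0.5417 -0.1379  0.025 ]
brass 468.0 214.0 (14.0, 14.0) 90.0 [ 0.615  -0.2348  0.025 ]
brass 437.5 211.0 (14.0, 15.0) 90.0 [ 0.6246 -0.1587  0.025 ]
tare [0.5233 0.2354 0.048 ]
off [0.534  0.1512 0.048 ]
pan [0.6304 0.2046 0.036 ]
punch [0.5019 0.0248 0.07  ]
bowl [0.6308 0.0013 0.026 ]
pan ((292.7860412597656, 210.39520263671875), (40.77250671386719, 46.65378952026367), 82.40535736083984) [0.632  0.2064 0.036 ]
```

View pics/crop.png

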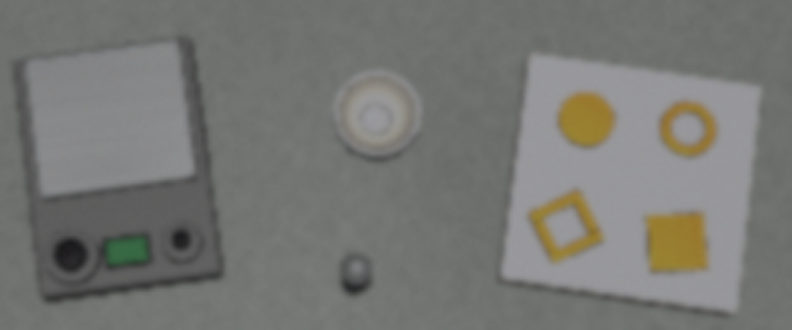

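```bash
python3 -c "
from h import *
for a,R in((-60,.62),(-45,.6),(-30,.58),(-15,.57),(0,.57),(12,.57),(24.2,.574)):
  p=[R*np.cos(np.radians(a)),R*np.sin(np.radians(a)),.22]; print(a,totool(p))
"
```

```text
-60 [ -57.2 -182.5    2. ]
-45 [-141.6 -319.     2.1]
-30 [-255.1 -425.     2.2]
-15 [-383.2 -503.8    2.4]
0 [-522.7 -555.7    2.5]
12 [-641.  -569.9    2.6]
24.2 [-762.4 -562.8    2.7]
```

>>> {"method": "play_rows", "body": {
  "grip": 0,
  "series": [-12,-40,2,-0.05,-25,-85,2,-0.15,-40,-130,2,-0.25,-57,-182,2,-0.35,-85,-228,2,-0.45,-113,-273,2,-0.55,-141,-319,2,-0.65,-180,-355,2,-0.75,-218,-390,2,-0.85,-255,-425,2,-0.95,-298,-452,2,-1.05,-341,-478,2,-1.15,-383,-504,2,-1.25,-430,-522,2,-1.35,-477,-540,2,-1.45,-523,-556,2,-1.52,-563,-561,2,-1.6,-602,-566,2,-1.68,-641,-570,2,-1.72,-680,-569,2,-1.77]
}}

```text
t: 2.2
eef_pos: [0.5477, 0.158, 0.2205]
orientation: [-3.141, -0.0, 0.426]
wrist_force: [0.7, -0.1, 0.1]
finger_gap: 0.0008
```

```bash
python3 -c "
from h import *
s=telemetry.state();print(s['t'],s['eef_pos'],s['orientation'],s['joint_positions'],s['finger_gap']);print(totool([.5233,.2354,.16]))
cap('wrist','w1.png')"
```

```text
2.2 [0.54766303 0.15799203 0.22047761] [-3.14135776e+00 -1.30148610e-04  4.26269187e-01] [ 0.26378009  0.24630701 -0.72797234  1.63703881  0.16792376  1.32228799
 -0.06437889] 0.0007846727723797578
[  9.8 -80.5  60.5]
```

View pics/w1.png

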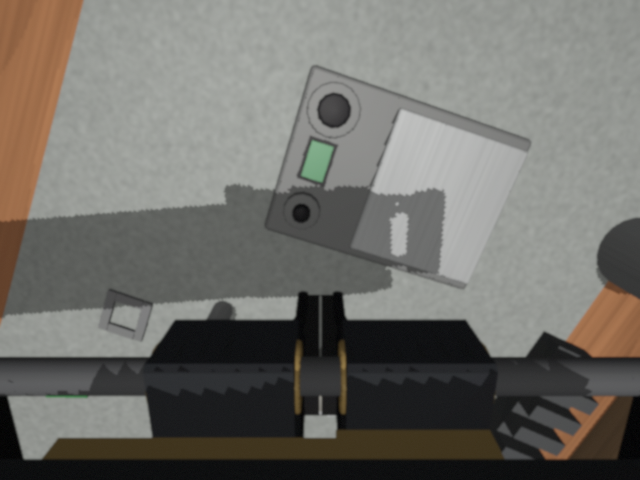

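The wrist view shows the tare button at (334,110), the off button at (301,213), and pan corners near (400,109), (528,149), (466,285) and (351,249).

```bash
python3 -c "
from h import *
d=load('wrist')
print(d['o'],d['frame'].shape)
t=ray(d,(334,110),.048);o=ray(d,(301,213),.048)
c=np.array([ray(d,q,.036) for q in((400,109),(528,149),(466,285),(351,249))])
print(t,o,np.linalg.norm(t-o)); print(c,c.mean(0))
ax=np.array([-(o-t)[1],(o-t)[0],0])/np.linalg.norm(t-o); 
print('totool',totool([t[0],t[1],.13]))
"
```

```text
[0.51228441 0.23429882 0.3825749 ] (480, 640, 3)
[0.52312833 0.23568874 0.048     ] [0.53223611 0.15347407 0.048     ] 0.08271760857609416
[[0.56949094 0.25734203 0.036     ]
 [0.67574364 0.27223218 0.036     ]
 [0.69001838 0.15076206 0.036     ]
 [0.58422583 0.13928544 0.036     ]] [0.6298697  0.20490543 0.036     ]
totool [  9.9 -72.2  91.2]
```

>>> {"method": "play_rows", "body": {
  "series": [5,-36,0,0,10,-72,0,0,10,-72,30,0,10,-72,60,0,10,-72,90,0,10,-72,115,0,10,-72,135,0,10,-72,145,0,10,-72,150,0,10,-72,150,0,10,-72,150,0,10,-72,150,0]
}}

```text
t: 3.45
eef_pos: [0.5281, 0.2261, 0.0716]
orientation: [3.141, -0.002, 0.424]
wrist_force: [0.3, 0.2, -0.3]
finger_gap: 0.0001
```

```bash
python3 -c "
from h import *
s=telemetry.state();print(s['t'],s['eef_pos'],s['orientation'],s['wrist_force']);print(totool([.5232,.2355,.048]))
cap('wrist','w2.png')"
```

```text
3.45 [0.52812306 0.22609722 0.07160048] [ 3.14142000e+00 -1.58126679e-03  4.23826166e-01] [ 0.34098589  0.20522005 -0.33937345]
[ -0.7 -10.6  23.6]
```

View pics/w2.png

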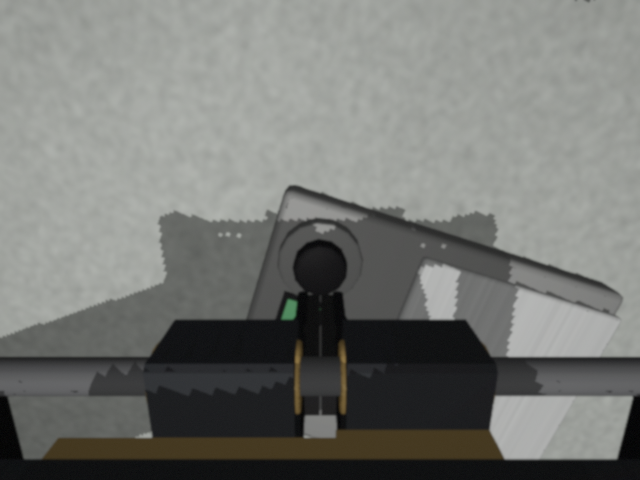

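The button shows at (320,268), about 10 mm ahead of the fingertips, which agrees with the computed shift of -10.6 mm in y.

>>> {"method": "play_rows", "body": {
  "series": [-1,-5,0,0,-1,-10.5,0,0,-1,-10.5,8,0,-1,-10.5,16,0,-1,-10.5,20,0,-1,-10.5,22,0,-1,-10.5,24,0,-1,-10.5,26,0,-1,-10.5,28,0,-1,-10.5,28.5,0,-1,-10.5,28.5,0,-1,-10.5,28.5,0]
}}

```text
t: 4.7
eef_pos: [0.5222, 0.2349, 0.0425]
orientation: [3.141, 0.0, 0.424]
wrist_force: [-4.6, -1.4, 6.6]
finger_gap: 0.0005
```

>>> {"method": "play_rows", "body": {
  "series": [0,0,0.5,0,0,0,0.5,0,0,0,0.5,0]
}}

```text
t: 5.0
eef_pos: [0.5223, 0.2349, 0.0424]
orientation: [3.141, 0.0, 0.424]
wrist_force: [-5.2, -3.1, 10.7]
finger_gap: 0.0007
```

```bash
python3 -c "
from h import *
s=telemetry.state();print(s['t'],s['eef_pos'],s['wrist_force'])"
```

```text
5.0 [0.52226665 0.23491544 0.04239618] [-5.18404962 -3.12177791 10.74837789]
```

The button bottomed out: force rose to 10.7 N with z steady. Now I lift off.

>>> {"method": "play_rows", "body": {
  "series": [0,0,-3,0,0,0,-8,0,0,0,-20,0,0,0,-45,0,0,0,-80,0,0,0,-115,0,0,0,-115,0,0,0,-115,0]
}}

```text
t: 5.8
eef_pos: [0.5229, 0.2353, 0.1579]
orientation: [3.141, -0.003, 0.424]
wrist_force: [-0.2, -0.2, -0.5]
finger_gap: 0.0003
```

Run:
```python
from h import *
print(telemetry.state()['eef_pos'])
d=cap('scene'); f=d['frame']; hsv=cv2.cvtColor(f,cv2.COLOR_RGB2HSV)
m=cv2.inRange(hsv,(15,110,60),(32,255,255)); q=np.zeros_like(m); q[200:265,195:272]=m[200:265,195:272]
for c in cv2.findContours(q,cv2.RETR_EXTERNAL,cv2.CHAIN_APPROX_NONE)[0]:
    if cv2.contourArea(c)>30:
        (u,v),_,_=cv2.minAreaRect(c); print('brass',u,v,ray(d,(u,v),.024).round(4))
for p in ([.54,.05,.16],[.5417,-.1379,.16],[.5417,-.1379,.045]): print(totool(p))
```

```text
[0.52293319 0.23527971 0.1579314 ]Traceback (most recent call last):
  File "<stdin>", line 7, in <module>
  File "h.py", line 15, in ray
    p=np.linalg.inv(d['K'])@[uv[0],uv[1],1]; v=d['R']@(p*[1,-1,-1]); return d['o']+v*(z-d['o'][2])/v[2]
                    ~^^^^^
KeyError: 'K'
```

Run:
```python
from h import *
d=load('scene'); f=d['frame']; hsv=cv2.cvtColor(f,cv2.COLOR_RGB2HSV)
m=cv2.inRange(hsv,(15,110,60),(32,255,255)); q=np.zeros_like(m); q[200:265,195:272]=m[200:265,195:272]
for c in cv2.findContours(q,cv2.RETR_EXTERNAL,cv2.CHAIN_APPROX_NONE)[0]:
    if cv2.contourArea(c)>30:
        (u,v),_,_=cv2.minAreaRect(c); print('brass',u,v,ray(d,(u,v),.024).round(4))
for p in ([.54,.05,.16],[.5417,-.1379,.16],[.5417,-.1379,.045]): print(totool(p))
```

```text
brass 234.00003051757812 244.00003051757812 [ 0.6257 -0.1578  0.024 ]
brass 215.00001525878906 235.00001525878906 [ 0.6164 -0.2346  0.024 ]
brass 250.0 226.5 [ 0.542  -0.1386  0.024 ]
brass 230.60003662109375 216.30001831054688 [ 0.5272 -0.2208  0.024 ]
[-59.9 175.8  -3.3]
[-135.7  347.8   -3.3]
[-135.7  347.8  111.7]
```

Both cameras agree on the frame to within 1 mm, so I move over it and come down.

>>> {"method": "play_rows", "body": {
  "series": [-15,40,0,0.05,-30,80,0,0.1,-45,120,0,0.15,-60,160,0,0.2,-75,195,0,0.25,-90,230,0,0.3,-103,265,0,0.35,-116,300,0,0.4,-130,333,0,0.4,-136,348,0,0.4,-136,348,0,0.4,-136,348,25,0.4,-136,348,50,0.4,-136,348,75,0.4,-136,348,95,0.4,-136,348,105,0.4,-136,348,109,0.4,-136,348,109,0.4]
}}

```text
t: 7.65
eef_pos: [0.5416, -0.1372, 0.0476]
orientation: [-3.141, 0.0, 0.025]
wrist_force: [-0.1, 0.5, 0.6]
finger_gap: 0.0007
```

>>> {"method": "play_rows", "body": {
  "series": [0,0,0,0,0,0,0,0,0,0,0,0]
}}

```text
t: 7.95
eef_pos: [0.5419, -0.1383, 0.0483]
orientation: [3.141, -0.001, 0.024]
wrist_force: [-0.5, 0.2, -0.7]
finger_gap: 0.0006
```

```bash
python3 -c "
from h import *
s=telemetry.state();print(s['t'],s['eef_pos'],s['wrist_force'],totool([.5418,-.138,.046]))
c=cap('scene'); z=cv2.resize(c['frame'][150:310,180:400],None,fx=3.5,fy=3.5,interpolation=cv2.INTER_CUBIC); cv2.imwrite('pics/s2.png',z[:,:,::-1])"
```

```text
7.95 [ 0.54192535 -0.13826675  0.04830666] [-0.52946626  0.24703354 -0.7331269 ] [-0.1 -0.3  2.3]
```

View pics/s2.png

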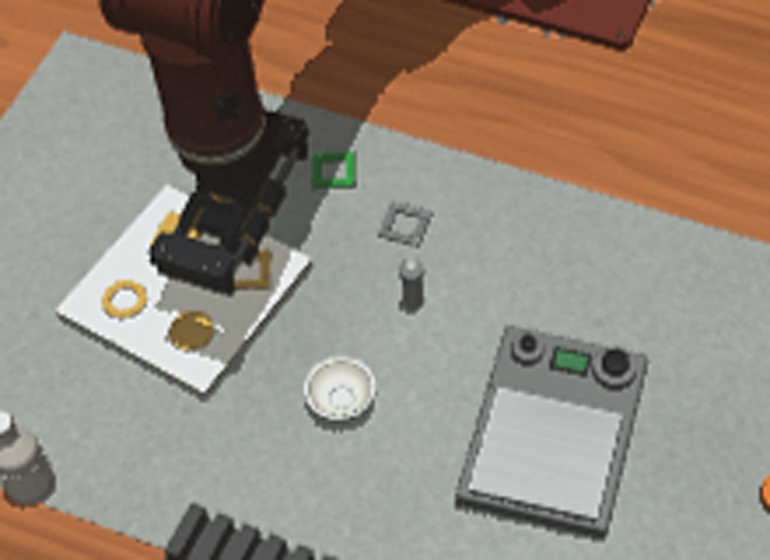

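The hand is above the frame, the tare and off buttons look up, and everything else is in place. I now hold for over two seconds.

>>> {"method": "play_rows", "body": {
  "series": [0,0,2,0,0,0,2,0,0,0,2,0,0,0,2,0,0,0,2,0,0,0,2,0,0,0,2,0,0,0,2,0,0,0,2,0,0,0,2,0,0,0,2,0,0,0,2,0,0,0,2,0,0,0,2,0,0,0,2,0,0,0,2,0,0,0,2,0,0,0,2,0,0,0,2,0,0,0,2,0]
}}

```text
t: 10.0
eef_pos: [0.5415, -0.1381, 0.0456]
orientation: [-3.142, -0.0, 0.024]
wrist_force: [0.4, 0.6, 0.3]
finger_gap: 0.0002
```

>>> {"method": "play_rows", "body": {
  "series": [0,0,0,0,0,0,0,0,0,0,0,0,0,0,0,0,0,0,0,0,0,0,0,0,0,0,-10,0,0,0,-35,0,0,0,-70,0,0,0,-105,0,0,0,-115,0,0,0,-115,0,0,0,-115,0]
}}

```text
t: 11.3
eef_pos: [0.541, -0.1381, 0.1599]
orientation: [-3.141, 0.001, 0.024]
wrist_force: [0.2, 0.4, -0.2]
finger_gap: 0.0006
```

```bash
python3 -c "
from h import *
s=telemetry.state();print(s['t'],s['eef_pos'],s['orientation'])
for p in ([.57,.05,.16],[.63,.205,.16],[.63,.205,.057]): print(totool(p))"
```

```text
11.3 [ 0.54099139 -0.13812175  0.15988039] [-3.14146515e+00  7.91839637e-04  2.39001939e-02]
[ 3.350e+01 -1.874e+02 -1.000e-01]
[ 9.720e+01 -3.409e+02 -2.000e-01]
[  97.3 -340.9  102.8]
```

>>> {"method": "play_rows", "body": {
  "series": [8,-40,0,0,15,-80,0,0,25,-120,0,0,34,-160,0,0,45,-200,0,0,60,-240,0,0,75,-280,0,0,90,-315,0,0,97,-341,0,0,97,-341,0,0,97,-341,0,0,97,-341,25,0,97,-341,50,0,97,-341,75,0,97,-341,92,0,97,-341,98,0,97,-341,100,0,97,-341,100,0,97,-341,100,0,97,-341,100,0]
}}

```text
t: 13.3
eef_pos: [0.6308, 0.2054, 0.0616]
orientation: [-3.141, -0.001, 0.024]
wrist_force: [-0.2, -0.5, -0.5]
finger_gap: 0.0003
```

```bash
python3 -c "
from h import *
s=telemetry.state();print(s['t'],s['eef_pos'],s['wrist_force'],totool([.63,.205,.057]))"
```

```text
13.3 [0.63080791 0.20538633 0.06163598] [-0.21272421 -0.51339092 -0.50892371] [-0.8  0.4  4.6]
```

>>> {"method": "play_rows", "body": {
  "series": [0,0,4,0,0,0,4,0,0,0,4,0,0,0,4,0,0,0,4,0,0,0,4,0,0,0,4,0,0,0,4,0,0,0,4,0,0,0,4,0,0,0,4,0,0,0,4,0,0,0,4,0,0,0,4,0,0,0,4,0,0,0,4,0,0,0,4,0,0,0,4,0,0,0,4,0,0,0,4,0]
}}

```text
t: 15.3
eef_pos: [0.6303, 0.2051, 0.0566]
orientation: [-3.141, -0.0, 0.024]
wrist_force: [0.6, -0.1, -0.0]
finger_gap: 0.0005
```

>>> {"method": "play_rows", "body": {
  "series": [0,0,0,0,0,0,0,0,0,0,0,0,0,0,0,0,0,0,0,0,0,0,0,0,0,0,-15,0,0,0,-45,0,0,0,-85,0,0,0,-125,0,0,0,-155,0,0,0,-160,0,0,0,-160,0,0,0,-160,0,0,0,-160,0]
}}

```text
t: 16.8
eef_pos: [0.6296, 0.2047, 0.2151]
orientation: [3.141, 0.002, 0.024]
wrist_force: [0.3, 1.2, -0.0]
finger_gap: 0.0003
```

Run:
```python
from h import *
s=telemetry.state();print(s['t'],s['eef_pos'],abs(s['qd']).max())
d=cap('scene','end.png'); f=d['frame']; hsv=cv2.cvtColor(f,cv2.COLOR_RGB2HSV)
m=cv2.inRange(hsv,(15,110,60),(32,255,255)); q=np.zeros_like(m); q[200:265,195:272]=m[200:265,195:272]
for c in cv2.findContours(q,cv2.RETR_EXTERNAL,cv2.CHAIN_APPROX_NONE)[0]:
    if cv2.contourArea(c)>30:
        (u,v),_,_=cv2.minAreaRect(c); print('brass',u,v,ray(d,(u,v),.024).round(4))
```

```text
16.8 [0.62961303 0.20467334 0.21508208] 0.0032559166102963675Traceback (most recent call last):
  File "<stdin>", line 7, in <module>
  File "h.py", line 15, in ray
    p=np.linalg.inv(d['K'])@[uv[0],uv[1],1]; v=d['R']@(p*[1,-1,-1]); return d['o']+v*(z-d['o'][2])/v[2]
                    ~^^^^^
KeyError: 'K'
```

View pics/end.png

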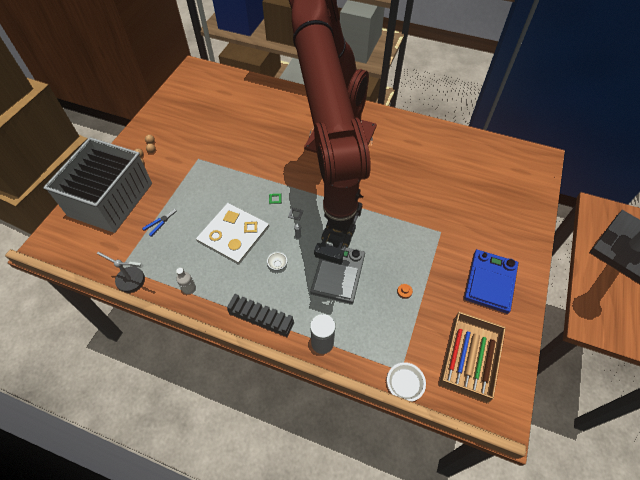

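The final view shows the blanks, bowl (277,262), punch, cap (405,291) and pliers where they started, with the hand raised over the scale.

```bash
python3 -c "
from h import *
print(r.hand_in())"
```

```text
the job is handed in; nothing more can be done
None
```

The arm did all the steps in order in about 17 s and I handed the job in; the hand-in gives no verdict.

- **Tare button:** I pressed it until it bottomed out. The tip stopped at z = 42.4 mm with a peak force reading of about 11 N. I then let it up fully.
- **Square frame:** I held for over 2 s with the fingertips about 21 mm above it, within about 1 mm of its measured middle.
- **Pan:** I held for over 2 s with the fingertips about 21 mm above it, also within about 1 mm of its measured middle.
- **Finish:** The hand is raised to fingertip z = 215 mm.

**Last checks:** The top and scene cameras agreed on the frame's position to 1 mm, and the top and wrist cameras agreed on the tare button and pan middle to 1 mm. During both holds the wrist force readings stayed under 1 N on each axis.

In the final scene picture the blanks, bowl, punch, cap and pliers are where they started, but I judged this by eye. The script that was to re-measure the blanks at the end stopped on an error in my helper, and I did not rerun it. The buttons looked up in the mid-job picture; I did not inspect them separately at the end.

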